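# Cross the polars of the gem polariscope

## Task

Get the polariscope ready to test the stone that lies on its stage: press the lamp's rocker switch fully on, and push the lever of the analyser ring around until it points midway between the two long crossed-polars lines of the scale. Use only the fingertips or the outside of the fingers: do not pinch or lift anything, and do not shove the instrument, disturb the stone or knock the tools and jar beside it.

Things in the scene. Friction and masses are not known exactly. Their poses are not given: they have to be found in the camera images.
- polariscope: Polariscope: loose 2 to 3 kg instrument on rubber feet; pushes of a few N do not shift it. Grey lamp housing 150 x 150 mm, top face 40 mm high; a column (22 x 56 mm, centred at x = +62, 104 mm high) at its back holds a round head over the stage. Origin: centre of the underside; -x is its front (to the robot at yaw 0), +y its left, z up. Its upright optical axis passes through (+5, 0) mm.
- analyser (a joint): Angle of analyser ring and lever, rad, growing clockwise seen from above. 0: parallel polars, lever over the single long line, pointing along (0.50, -0.87) of the polariscope's x, y (right, a little back). 1.571: crossed polars, between the two long lines, along (-0.87, -0.50) (front, a little right). Range -0.17 to 1.92, so no stop at the mark; friction about 2 N at the knob, stays where left.
- lever_knob (a point): Centre (112 mm above the bench) of the lever's upright black knob, 12 mm in diameter, from 97 to 125 mm high, 70 mm from the optical axis, about which it turns; well outside the scale ring. A 4 mm steel rod, 105 mm high, runs from the analyser ring over the scale to the knob and is the pointer.
- crossed_mark (a point): Point on the aluminium scale ring (92 mm across, top 100 mm high; the black analyser ring inside is 60 mm across, 109 mm high), 40 mm from the optical axis, midway between the two long bold lines, which lie 6 degrees either side. Other graduations are short, 10 degrees apart, but for the single long line at parallel. The rod must lie over this point.
- lamp_rocker (a joint): Lamp switch, a black V-shaped rocker 36 mm (along the polariscope's y) x 22 mm on top of the housing at its front left corner, centre at (-52, +46) mm. 0: off, left end standing up; 0.28 rad: on, left half flush with the bezel and right end up. Friction only, about 2 N on the raised end: no snap, so press it right down; it stays.
- rocker_end (a point): Where to press the rocker: on the top of its left half (the one with a white dot), 14 mm left of its middle; 46 mm above the bench when off, 42 mm when on. Press straight down from above.
- stone: Faceted loose glass-like green stone, 14 mm across, 10 mm high, 10 g, lying on the stage under the head. Origin: centre of its underside. Leave it there.
- stage (a point): Centre of the round stage, 42 mm above the bench, on the optical axis.
- tweezers: Steel tweezers, 126 x 12 x 9 mm, lying to the left of the polariscope; loose bystander. Origin: middle of the underside.
- loupe: Folding loupe, 32 x 38 x 19 mm, to the right of the polariscope; loose bystander. Origin: middle of the underside.
- caliper: Caliper, 150 x 51 x 11 mm, lying at the right edge of the bench; loose bystander. Origin: middle of the underside.
- jar_talc: White jar with blue cap, 39 mm across, 62 mm high, behind and right of the polariscope; loose bystander. Origin: centre of the underside.

How it is judged (in metres and radians):
At the end, for the whole second after the job is handed in: The analyser lever rests within 4 degrees (0.07 rad) of the crossed-polars position, midway between the two long lines; the lamp rocker is on (over 0.22 rad of 0.28); the polariscope stands level within 20 mm of where it stood, and the stone lies on the stage within 20 mm of its centre (value of joint analyser between 1.501 and 1.641 rad and velocity of joint analyser between -0.02 and 0.02 rad/s and value of joint lamp_rocker above 0.22 rad and distance of polariscope from where it was at the start of the episode below 0.02 m and angle between polariscope's own z axis and vertical below 0.05 rad and horizontal distance between stone and stage below 0.02 m and z of stone in the frame of stage between -0.004 and 0.01 m); the robot touches nothing.
It fails at once if the polariscope is lifted, tipped or shoved by more than 20 mm (height (world z) of polariscope above 0.008 m or angle between polariscope's own z axis and vertical above 0.1 rad or distance of polariscope from where it was at the start of the episode above 0.02 m).
It fails at once if the stone is lifted or knocked off the middle of the stage (horizontal distance between stone and stage above 0.02 m or z of stone in the frame of stage above 0.012 m).
It fails at once if the tweezers, loupe, caliper or jar beside the work are knocked away, lifted or tipped (distance of any of tweezers, loupe, caliper, jar_talc from where it was at the start of the episode above 0.02 m or angle between jar_talc's own z axis and vertical above 0.3 rad).
It also fails if it takes over 45 s, if anything falls off the work surface, if the arm or the gripper's body presses on something with over 40 N, if the wrist force passes 120 N, or if a joint passes its speed limit or range.

## Robot

A 6-joint arm with a two-finger parallel gripper is mounted at the origin on a cart in front of the work surface, level with it; the furniture and walls round the work are solid. World frame = base frame: x ahead of the robot, y to its left, z up, the work surface at z = 0. Lengths are in mm, angles in degrees, forces in N, time in s.
With the tool pointing down it reaches from about 350 to 850 mm from the base axis. Payload 8.1 kg.
Tool frame: the origin (TCP) lies between the finger pads; the fingertips stand 14 mm ahead of it and the grasp point (between the pads) lies 5 mm behind it; z points along the fingers, x is the direction in which the jaws open and shut, and the axes are right-handed (so a half turn about z gives the same grasp; the last joint's range is limited). The gripper opens to 85 mm and grips with 20 to 120 N. Pads are 22 mm wide; open, the fingers measure 114 mm over their backs; the gripper's body (76 mm by 85 mm) begins 54 mm behind the grasp point. The pads swing forward as they close: fully open they stand 13 mm farther back than shut.
Start: joints at [-76.398, 7.471, 85.268, -0, 87.261, -4.893], TCP at [190.354, -569.009, 245.292] pointing down, gripper open.
Joint ranges: [-169.43, 169.43], [-51.17, 129.36], [1.28, 143.12], [-76.62, 256.62], [0, 156.53], [-152.29, 152.29]. Speed limits (degrees/s): [136.94, 136.94, 159.86, 180, 180, 180].

## Interface

Orientations are given as [roll, pitch, yaw] about the fixed x, y, z axes, in that order (R = Rz(yaw) Ry(pitch) Rx(roll)).
In Python, from bench import r, vision, job gives the robot as it stands.
- The arm moves only by the tool send_rows, never from a script. Its arguments are lists of equal length, an entry for each row: "dp": the shift along the world's x, y, z in mm, a list of three; "rot": the turn, a rotation vector about the world's x, y, z in rad, a list of three. In form: {"dp": [[tx, ty, tz], ...], "rot": [[wx, wy, wz], ...]}. A call has 1 to 5 rows; each row is the pose to reach, as a shift and turn from the pose commanded when the call began; what a row does not reach only later rows make up. A row lasts 1/8 s, in which the tool goes at most 62.5 mm and 10.7 degrees, less where a joint would pass 70% of its speed; a pose out of reach is approached as far as the arm can. A call with a gripper value outside its range is refused whole. "jaw" is the finger opening in mm, from 0 to 85.4, set as the call begins (left out, the last holds). The fingers move at their own pace and stop on an object; "force" is the grip in N (left out, the last holds). Time passes only in rows, so rows that repeat a pose let the fingers close. It gives the time, the measured TCP pose, the force and the opening at its end, in the units of the state.
- r.sense(): the state, without advancing time (a new reading comes with each control period).
- vision.snapshot(name): name is "side" or "top" or "wrist"; returns a dict with "pixels" (384x512x3 uint8, red, green, blue), "depth" (384x512 float32, mm along the optical axis (not along the pixel's ray), 0 where there is no reading), "intrinsics" (3x3 intrinsics, pixels), "k1" (the pictures are not rectified: a ray, as slopes to the right and down, at radius r is drawn at 1 + k1 r^2 times it, then the intrinsics apply), "world_from_camera" (4x4, takes a point from camera to world coordinates); the wrist camera has in their place "T_tool_cam" (4x4, takes a point from camera to tool coordinates, whose origin is the TCP and whose axes are the tool frame's). Camera axes: x right, y down, z forward; pixel columns grow to the right and rows downward; lengths in mm; the calibration is good to about 2 mm. A picture is of the moment at which its call begins: read the wrist's pose just before it.
- job.hand_in(): hands the job in, once; it reports no verdict.
The state is a dict: "time": time; "joint_pos": joint angles; "qd": joint speeds; "joint_efforts": joint torques, N m; "tool_pos": TCP position; "tcp_rot": TCP orientation; "ft_force": force on the tool from outside, world axes, zero at the start; "wrist_torque": the same for the moment, N m; "finger_gap": finger opening in mm.
Only numpy, scipy, OpenCV 4.12 (cv2) and the standard library are available. Lean on these libraries where they do the work, as an engineer would, in place of code of your own. Each camera call takes 0.05 s, during which the arm holds its last target.

## Working session

There is one attempt and no reset: what is moved stays moved. The work goes in short steps, Python scripts to look and compute and a tool call to move; the robot and the scene stay as the last step left them, time stands still between calls to the robot, and variables do not carry over. Pictures are saved under pics/ and viewed, and the job is handed in when it is done.

Besides the shell and the picture viewer there is one more tool, called after ">>>" in YAML: its name, and indented under it one key for each argument. send_rows: Moves the arm, as the interface text tells. Its arguments: {"type":"object","properties":{"dp":{"type":"array"},"rot":{"type":"array"},"jaw":{"type":"number"},"force":{"type":"number"}},"required":["dp","rot"]}

```bash
ls; mkdir -p pics; python3 - <<'E'
from bench import r, vision, job
import cv2,pickle
s=r.sense();print(s)
d={}
for n in("side","top","wrist"):
    v=vision.snapshot(n);d[n]=v
    cv2.imwrite(f"pics/{n}0.png",v["pixels"][:,:,::-1]); print(n,v["intrinsics"],v["k1"],v.get("world_from_camera"),v.get("T_tool_cam"))
pickle.dump(d,open("snap0.pkl","wb"))
E
```

```text
pics
{'time': 0.0, 'joint_pos': array([-7.63981715e+01,  7.51509470e+00,  8.53291251e+01,  5.99242659e-05,
        8.72630015e+01, -4.89154367e+00]), 'qd': array([ 0.07219713, -0.07506342, -0.04215525,  0.08247822,  0.00108117,
       -0.08681634]), 'joint_efforts': array([-1.27120871e-03, -5.69401431e+01, -5.00554276e+01, -7.43040437e-04,
        1.49040332e-02,  1.99343901e-06]), 'tool_pos': array([ 190.22830301, -568.48627453,  244.24604175]), 'tcp_rot': array([-1.79990798e+02,  1.06825713e-01, -7.15066221e+01]), 'ft_force': array([ 0.346678  , -0.57360844, -0.59640147]), 'wrist_torque': array([-0.0407818 ,  0.02268383,  0.02031988]), 'finger_gap': 85.6101113942686}
side [[356.4106676    0.         252.45249341]
 [  0.         356.4106676  188.26737138]
 [  0.           0.           1.        ]] -0.08016516346611222 [[ 9.30964027e-01 -2.21422056e-01  2.90307170e-01  3.18521855e+02]
 [-3.64788166e-01 -5.97510482e-01  7.14080400e-01 -7.63957402e+02]
 [ 1.53484265e-02 -7.70683785e-01 -6.37032910e-01  6.31310117e+02]
 [ 0.00000000e+00  0.00000000e+00  0.00000000e+00  1.00000000e+00]] 
[... 159 characters left out ...]
-2.65179527e-02 -9.85965705e-01  1.64828478e-01  4.38736982e+02]
 [-9.99623111e-01  2.73257102e-02  2.63458560e-03 -1.60954312e+02]
 [-7.10166626e-03 -1.64696492e-01 -9.86318727e-01  9.25442311e+02]
 [ 0.00000000e+00  0.00000000e+00  0.00000000e+00  1.00000000e+00]] None
wrist [[324.43968974   0.         253.14200041]
 [  0.         324.43968974 189.74200867]
 [  0.           0.           1.        ]] -0.007275076904038858 None [[ 9.99999736e-01  1.82075232e-04  7.02907351e-04  5.63646826e-01]
 [-3.92866913e-04  9.49788765e-01  3.12891592e-01 -7.93090569e+01]
 [-6.10643695e-04 -3.12891785e-01  9.49788586e-01 -1.27712541e+02]
 [ 0.00000000e+00  0.00000000e+00  0.00000000e+00  1.00000000e+00]]
```

View pics/top0.png

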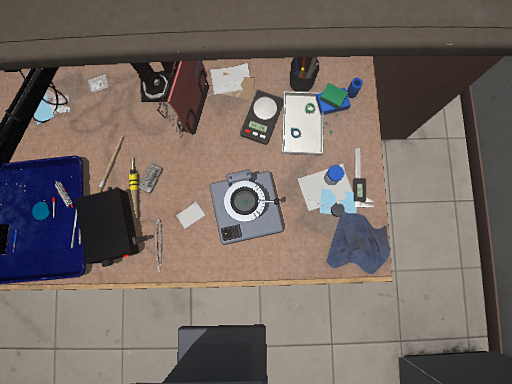

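View pics/side0.png

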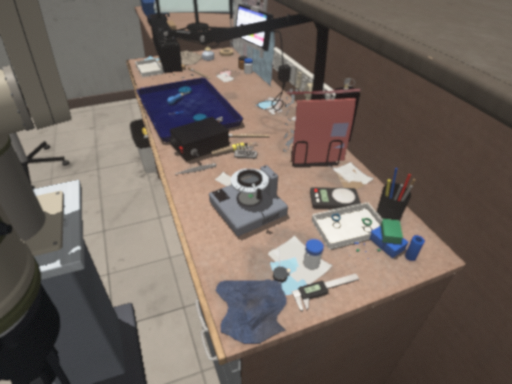

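View pics/wrist0.png

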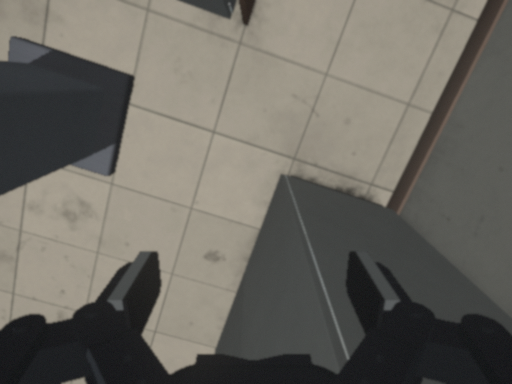

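The top view shows the polariscope at about (247,208), with the rocker at (231,231) and the lever pointing right to its knob at (281,200). I'll zoom in and measure.

```bash
cat > h.py <<'E'
import numpy as np,cv2
def ray(v,px,W=None):
    K=v["intrinsics"]; p=np.array([[(px[0]-K[0,2])/K[0,0],(px[1]-K[1,2])/K[1,1]]])[0]
    s=p.copy()
    for _ in range(20): s=p/(1+v["k1"]*(s@s))
    W=v["world_from_camera"] if W is None else W
    return W[:3,3],W[:3,:3]@np.r_[s,1]
def onz(v,px,z,W=None):
    o,d=ray(v,px,W); return o+d*(z-o[2])/d[2]
def proj(v,P,W=None):
    W=v["world_from_camera"] if W is None else W
    c=np.linalg.inv(W)@np.r_[P,1]; s=c[:2]/c[2]; s=s*(1+v["k1"]*(s@s)); K=v["intrinsics"]
    return s*[K[0,0],K[1,1]]+K[:2,2]
def wristW(v,s):
    from scipy.spatial.transform import Rotation as R
    T=np.eye(4);T[:3,:3]=R.from_euler("xyz",s["tcp_rot"],degrees=True).as_matrix();T[:3,3]=s["tool_pos"]
    return T@v["T_tool_cam"]
E
python3 - <<'E'
import pickle,cv2
d=pickle.load(open("snap0.pkl","rb"))
im=d["top"]["pixels"][:,:,::-1]
cv2.imwrite("pics/topz.png",cv2.resize(im[155:260,140:300],None,fx=5,fy=5,interpolation=cv2.INTER_CUBIC))
im=d["side"]["pixels"][:,:,::-1]
cv2.imwrite("pics/sidez.png",cv2.resize(im[150:250,190:310],None,fx=6,fy=6,interpolation=cv2.INTER_CUBIC))
E
```

```text
(no output)
```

View pics/topz.png

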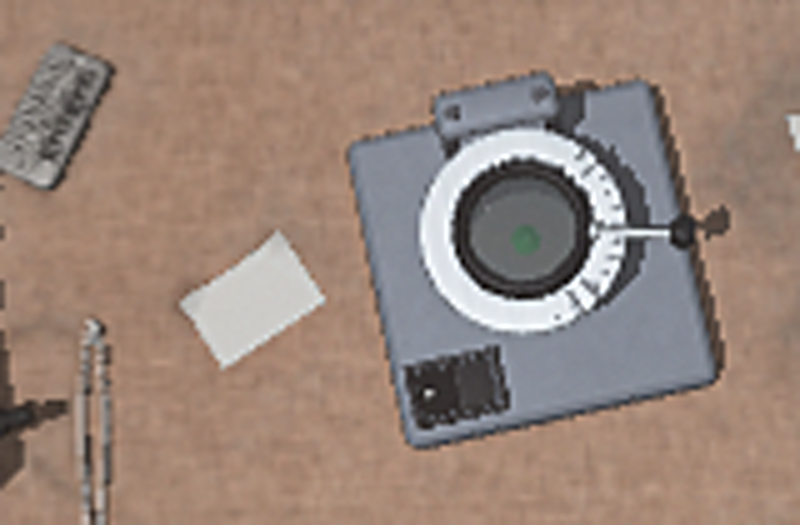

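View pics/sidez.png

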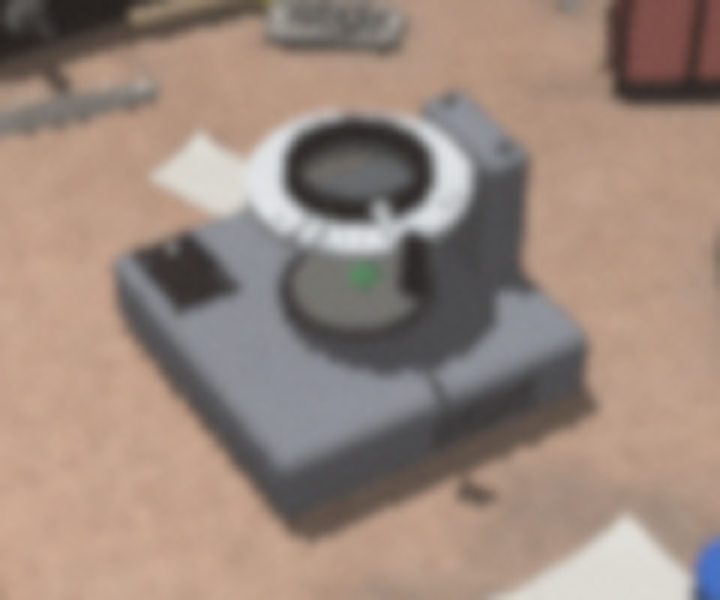

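```bash
python3 - <<'E'
import pickle,cv2,numpy as np
from h import *
d=pickle.load(open("snap0.pkl","rb"));v=d["top"]
z=lambda p:((p[0]+.5)/5-.5+140,(p[1]+.5)/5-.5+155)
C=[onz(v,z(p),40)[:2] for p in((348,148),(650,78),(720,380),(408,447))]
for c in C:print("corner",c)
print("centre",np.mean(C,0),"xaxis",[np.degrees(np.arctan2(*(a-b)[::-1])) for a,b in((C[0],C[3]),(C[1],C[2]))],"yaxis-90",[np.degrees(np.arctan2(*(a-b)[::-1]))-90 for a,b in((C[0],C[1]),(C[3],C[2]))])
for n,p,h in(("ring outer c",(524,230),100),("black ring",(522,229),109),("knob",(682,232),125),("knobshadow",(717,220),0),("rocker c",(458,387),42),("dot",(430,393),47),("stone",(526,240),52),("tweez",(95,330),5),("rod inner",(598,230),106),("rod outer",(668,233),106),
 ("line1",(590,306),100),("line2",(573,318),100),("column",(497,103),104)):print(n,onz(v,z(p),h).round(1))
def S(p):return ((p[0]+.5)/6-.5+190,(p[1]+.5)/6-.5+150)
vs=d["side"]
for n,p,h in(("knob top",(413,240),125),("black ring",(360,168),109),("dot",(172,247),47),("fl",(118,258),40),("fr",(282,470),40),("br",(585,340),40)):print("side",n,onz(vs,S(p),h).round(1))
E
```

```text
corner [617.38611233 -49.2433177 ]
corner [ 647.4345307  -193.97769088]
corner [ 502.43306971 -221.86578943]
corner [475.27645274 -76.1167493 ]
centre [ 560.63254137 -135.30088683] xaxis [np.float64(10.708382036610464), np.float64(10.886747244130083)] yaxis-90 [np.float64(11.728606915791872), np.float64(10.554577635164904)]
ring outer c [ 566.3 -134.1  100. ]
black ring [ 565.4 -133.5  109. ]
knob [ 559.7 -202.2  125. ]
knobshadow [ 584.2 -226.2    0. ]
rocker c [502.3 -99.9  42. ]
dot [499.5 -87.3  47. ]
stone [ 569.  -133.4   52. ]
tweez [537.3  80.    5. ]
rod inner [ 564.5 -166.6  106. ]
rod outer [ 562.3 -197.1  106. ]
line1 [ 532.  -162.2  100. ]
line2 [ 526.9 -154.6  100. ]
column [ 622.9 -123.5  104. ]
side knob top [ 560.  -205.3  125. ]
side black ring [ 564.7 -138.8  109. ]
side dot [499.4 -87.9  47. ]
side fl [477.8 -78.8  40. ]
side fr [ 501.7 -221.5   40. ]
side br [ 642.6 -195.5   40. ]
```

Estimated pose: centre about (560.5, -135.5), yaw about 11°, analyser about 0.8 rad. I'll do the rocker first, pressing near (498,-86), with the fingers shut and the tool at yaw about 54° so the gripper stays clear of the head.

>>> send_rows:
  dp:
    - [30,47,0]
    - [60,94,0]
    - [90,141,0]
    - [120,188,0]
    - [150,235,0]
  rot:
    - [0,0,0.16]
    - [0,0,0.32]
    - [0,0,0.48]
    - [0,0,0.64]
    - [0,0,0.8]
  jaw: 0
  force: 20

```text
time: 0.78
tool_pos: [340.9, -332.3, 245.1]
tcp_rot: [-180.0, 0.0, -25.4]
ft_force: [0.7, -0.4, 0.7]
finger_gap: -0.1
```

>>> send_rows:
  dp:
    - [30,47,0]
    - [60,94,0]
    - [90,141,0]
    - [120,188,0]
    - [150,235,0]
  rot:
    - [0,0,0.16]
    - [0,0,0.32]
    - [0,0,0.48]
    - [0,0,0.64]
    - [0,0,0.8]

```text
time: 1.4
tool_pos: [491.0, -97.3, 245.2]
tcp_rot: [180.0, -0.0, 20.5]
ft_force: [1.3, -0.6, 0.1]
finger_gap: -0.2
```

>>> send_rows:
  dp:
    - [2,4,0]
    - [4,8,0]
    - [8,13,0]
    - [8,13,0]
    - [8,13,0]
  rot:
    - [0,0,0.15]
    - [0,0,0.3]
    - [0,0,0.45]
    - [0,0,0.59]
    - [0,0,0.59]

```text
time: 2.02
tool_pos: [498.2, -85.9, 245.0]
tcp_rot: [-180.0, 0.0, 53.9]
ft_force: [0.1, -0.7, -0.2]
finger_gap: -0.0
```

```bash
python3 - <<'E'
from bench import r, vision
import cv2,pickle
from h import *
s=r.sense();print(s["time"],s["tool_pos"],s["tcp_rot"],s["ft_force"],s["finger_gap"],s["joint_pos"])
d={"s":s}
v=vision.snapshot("wrist");d["wrist"]=v;W=wristW(v,s)
cv2.imwrite("pics/wrist1.png",v["pixels"][:,:,::-1])
pickle.dump(d,open("snap1.pkl","wb"))
for n,P in(("press",(498,-86.5,46)),("axis",(565.4,-134.5,109)),("knob",(560,-203,125)),("mark",(535.2,-160.7,100))):print(n,proj(v,P,W))
E
```

```text
2.025 [498.19908684 -85.8821475  245.00572436] [-1.79969140e+02  1.23670993e-02  5.39337538e+01] [ 0.14907328 -0.6658413  -0.24793221] -0.030664124608306323 [-1.55929382e+01 -7.25271053e+00  1.00040333e+02 -7.93013381e-04
  8.72456140e+01 -6.95266503e+01]
press [253.82813411 165.01240648]
axis [254.74581667 267.93389939]
knob [190.97418752 311.49527286]
mark [213.61043343 254.46004676]
```

View pics/wrist1.png

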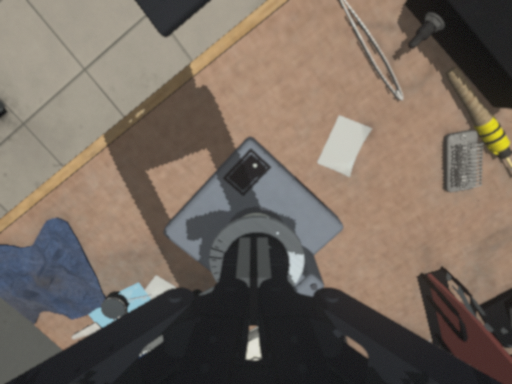

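The wrist view confirms the rocker's white dot at (254,166), exactly where the press point projects. Descending.

>>> send_rows:
  dp:
    - [-3,2,-50]
    - [-3,2,-100]
    - [-3,2,-150]
    - [-3,2,-170]
    - [-3,2,-172]
  rot:
    - [0,0,0]
    - [0,0,0]
    - [0,0,0]
    - [0,0,0]
    - [0,0,0]

```text
time: 2.7
tool_pos: [493.6, -83.7, 71.3]
tcp_rot: [-179.8, 0.1, 53.8]
ft_force: [-0.1, 0.2, 0.3]
finger_gap: 0.2
```

>>> send_rows:
  dp:
    - [0,0,-3]
    - [0,0,-6]
    - [0,0,-9]
    - [0,0,-11]
    - [0,0,-12]
  rot:
    - [0,0,0]
    - [0,0,0]
    - [0,0,0]
    - [0,0,0]
    - [0,0,0]

```text
time: 3.32
tool_pos: [495.4, -84.0, 61.3]
tcp_rot: [180.0, 0.0, 54.0]
ft_force: [1.0, 0.2, -0.3]
finger_gap: -0.2
```

>>> send_rows:
  dp:
    - [0,0,-1]
    - [0,0,-2]
    - [0,0,-3]
    - [0,0,-4]
    - [0,0,-4]
  rot:
    - [0,0,0]
    - [0,0,0]
    - [0,0,0]
    - [0,0,0]
    - [0,0,0]

```text
time: 3.95
tool_pos: [495.4, -84.0, 57.2]
tcp_rot: [180.0, 0.0, 54.0]
ft_force: [0.3, 0.4, 0.2]
finger_gap: 0.1
```

>>> send_rows:
  dp:
    - [0,0,-0.5]
    - [0,0,-1]
    - [0,0,-1]
    - [0,0,-1]
  rot:
    - [0,0,0]
    - [0,0,0]
    - [0,0,0]
    - [0,0,0]

```text
time: 4.45
tool_pos: [495.4, -84.0, 56.3]
tcp_rot: [180.0, 0.0, 54.0]
ft_force: [-0.1, 0.7, 0.7]
finger_gap: 0.1
```

```bash
python3 - <<'E'
from bench import r, vision
import cv2
s=r.sense();print(s["time"],s["tool_pos"],s["ft_force"])
v=vision.snapshot("side")
cv2.imwrite("pics/side2.png",cv2.resize(v["pixels"][90:250,150:330,::-1],None,fx=4,fy=3.7,interpolation=cv2.INTER_CUBIC))
E
```

```text
4.45 [495.37778436 -84.04248518  56.28171972] [-0.05345056  0.68707676  0.65850247]
```

View pics/side2.png

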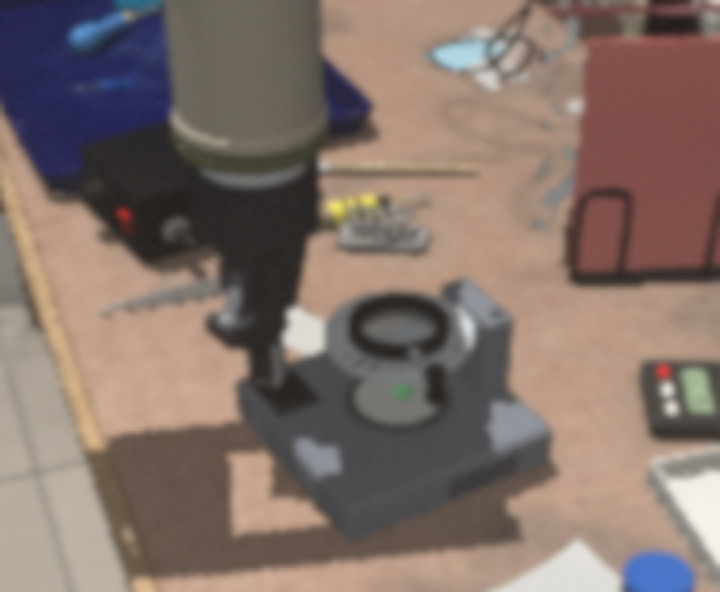

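The fingertip is on the rocker's left half at about (275,380), and the gripper is clear of the head. I'll keep pressing until a clear force shows.

>>> send_rows:
  dp:
    - [0,0,-0.5]
    - [0,0,-1]
    - [0,0,-1.5]
    - [0,0,-1.5]
  rot:
    - [0,0,0]
    - [0,0,0]
    - [0,0,0]
    - [0,0,0]

```text
time: 5.0
tool_pos: [495.5, -84.1, 55.9]
tcp_rot: [180.0, 0.0, 54.0]
ft_force: [-6.3, 1.8, 13.5]
finger_gap: 0.0
```

Firm stop at tip height 42 mm with 13 N. Lifting to check.

>>> send_rows:
  dp:
    - [0,0,10]
    - [0,0,50]
    - [0,0,100]
    - [0,0,130]
    - [0,0,130]
  rot:
    - [0,0,0]
    - [0,0,0]
    - [0,0,0]
    - [0,0,0]
    - [0,0,0]

```text
time: 5.62
tool_pos: [497.3, -84.7, 188.4]
tcp_rot: [179.7, -0.1, 54.0]
ft_force: [-0.5, 0.3, 0.4]
finger_gap: -0.1
```

```bash
python3 - <<'E'
from bench import r, vision
import cv2
import numpy as np
s=r.sense();print(s["time"],s["tool_pos"],s["ft_force"])
a=vision.snapshot("side");b=vision.snapshot("wrist")
A=cv2.resize(a["pixels"][175:215,200:240,::-1],(400,400),interpolation=cv2.INTER_CUBIC)
B=cv2.resize(b["pixels"][90:190,200:300,::-1],(400,400),interpolation=cv2.INTER_CUBIC)
cv2.imwrite("pics/rk.png",np.hstack([A,B]))
cv2.imwrite("pics/w2.png",b["pixels"][:,:,::-1])
E
```

```text
5.625 [497.3343173  -84.66302681 188.39594029] [-0.50072749  0.30918184  0.44701783]
```

View pics/rk.png

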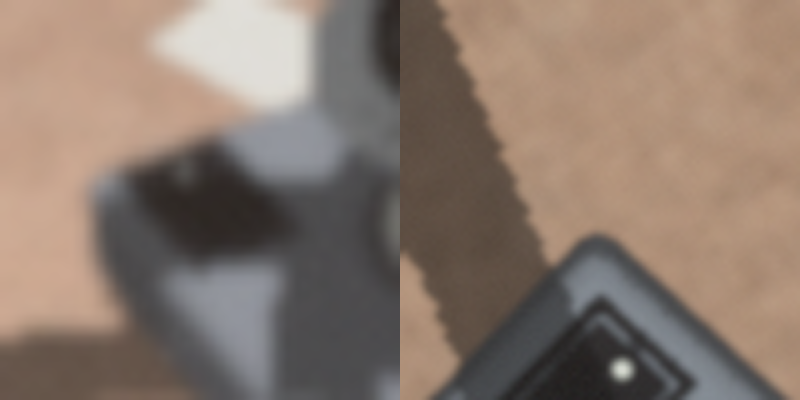

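View pics/w2.png

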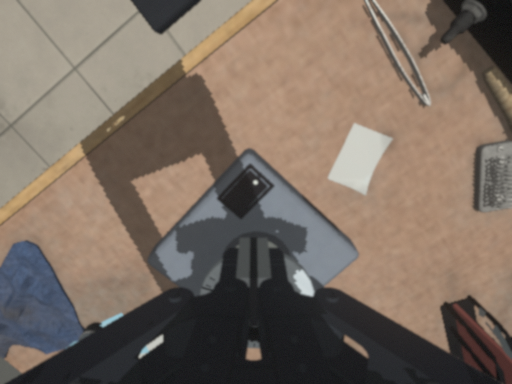

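The rocker now lies flush in its bezel, with the dot at (255,182). Next I'll go to the far side of the lever knob: TCP (595,-207), yaw about -4.5°.

>>> send_rows:
  dp:
    - [20,-25,0]
    - [40,-49,0]
    - [60,-74,0]
    - [80,-98,0]
    - [100,-123,0]
  rot:
    - [0,0,-0.17]
    - [0,0,-0.34]
    - [0,0,-0.51]
    - [0,0,-0.68]
    - [0,0,-0.85]

```text
time: 6.35
tool_pos: [594.8, -207.3, 182.2]
tcp_rot: [-179.9, 0.2, 4.9]
ft_force: [-0.1, -0.3, 1.2]
finger_gap: -0.2
```

>>> send_rows:
  dp:
    - [0,0,0]
    - [0,0,0]
    - [0,0,0]
  rot:
    - [0,0,-0.17]
    - [0,0,-0.17]
    - [0,0,-0.17]

```text
time: 6.72
tool_pos: [594.6, -206.5, 183.5]
tcp_rot: [-180.0, 0.1, -4.2]
ft_force: [-0.7, -0.3, -0.0]
finger_gap: -0.1
```

```bash
cat > look.py <<'E'
import sys
from bench import r, vision
import cv2,pickle
from h import *
s=r.sense();print(s["time"],s["tool_pos"].round(1),s["tcp_rot"].round(1),s["ft_force"].round(1))
v=vision.snapshot("wrist");W=wristW(v,s)
im=v["pixels"][:,:,::-1].copy()
n=sys.argv[1];pickle.dump((s,v,W),open(n+".pkl","wb"))
cv2.imwrite(f"pics/{n}.png",cv2.resize(im,None,fx=1.5,fy=1.5,interpolation=cv2.INTER_CUBIC))
for n,P in(("axis",(565.4,-134.5,109)),("knob",(560,-203,125)),("mark",(535.2,-160.7,100))):print(n,(proj(v,P,W)*1.5).round(1))
E
python3 look.py w3
```

```text
6.725 [ 594.6 -206.5  183.5] [-1.8e+02  1.0e-01 -4.2e+00] [-0.7 -0.3 -0. ]
axis [295.8 149.8]
knob [297.5 323.6]
mark [238.3 216. ]
```

View pics/w3.png

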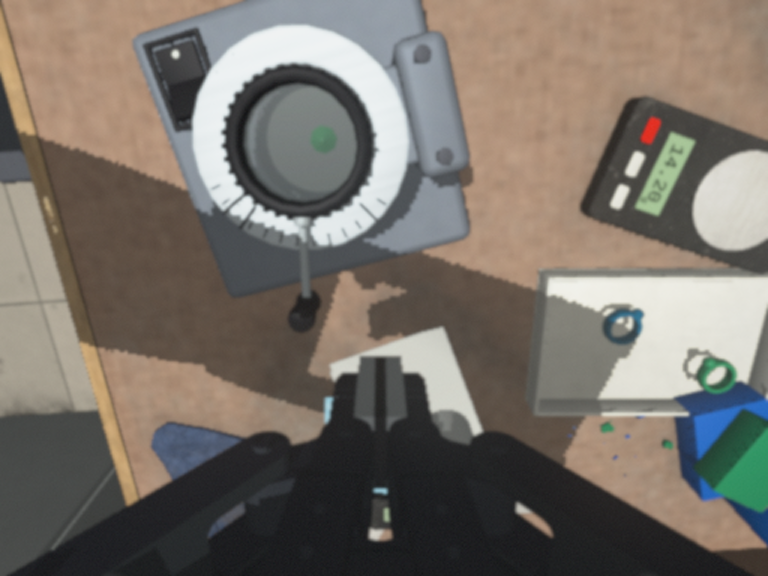

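```bash
python3 - <<'E'
import pickle,cv2
from h import *
s,v,W=pickle.load(open("w3.pkl","rb"))
im=v["pixels"][:,:,::-1]
cv2.imwrite("pics/w3z.png",cv2.resize(im[90:225,120:280],None,fx=4.4,fy=4.4,interpolation=cv2.INTER_CUBIC))
E
```

```text
(no output)
```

View pics/w3z.png

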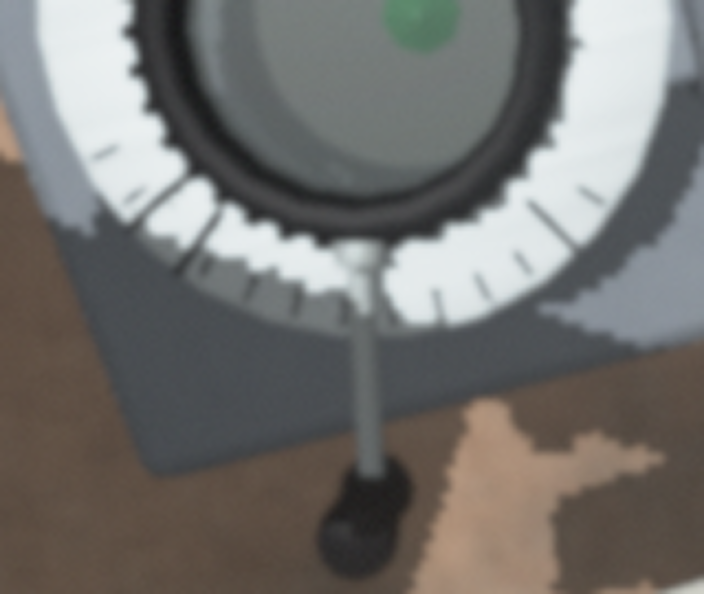

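```bash
python3 - <<'E'
import pickle,cv2
from h import *
s,v,W=pickle.load(open("w3.pkl","rb"))
Z=lambda p:((p[0]+.5)/4.4-.5+120,(p[1]+.5)/4.4-.5+90)
Y=lambda p:((p[0]+.5)/1.5-.5,(p[1]+.5)/1.5-.5)
E=np.array([onz(v,Y(p),100,W)[:2] for p in((193,137),(301,25),(301,248),(225,60),(380,63))])
M=np.c_[2*E,np.ones(5)];c=np.linalg.lstsq(M,(E**2).sum(1),rcond=None)[0];A=c[:2];print("ring",A,np.sqrt(c[2]+A@A))
k=onz(v,Z((357,540)),125,W);print("knob",k)
for A in(A,np.array([565.4,-134.5])):
  f=lambda p,z:(lambda q:(round(float(np.hypot(*q)),1),round(float(np.degrees(np.arctan2(q[1],q[0]))),1)))(onz(v,p,z,W)[:2]-A)
  for n,p,z in(("L1o",(135,228),100),("L1i",(185,182),100),("L2o",(180,272),100),("L2i",(213,212),100),("P o",(577,246),100),("P i",(530,204),100),("rod i",(367,295),107),("rod o",(371,470),107),("knob",(357,540),125)):print(n,f(Z(p),z))
E
```

```text
ring [ 566.82250615 -132.86108394] 44.76051588435994
knob [ 561.79427997 -200.85041423  125.        ]
L1o (45.1, -145.1)
L1i (34.5, -145.5)
L2o (45.4, -133.7)
L2i (34.8, -135.9)
P o (43.8, -49.5)
P i (34.4, -50.4)
rod i (37.0, -93.9)
rod o (64.1, -94.7)
knob (68.2, -94.2)
L1o (42.9, -145.8)
L1i (32.4, -146.4)
L2o (43.2, -133.8)
L2i (32.7, -136.2)
P o (43.5, -46.7)
P i (34.2, -46.8)
rod i (35.3, -91.8)
rod o (62.3, -93.5)
knob (66.4, -93.1)
```

Long lines at -145.5° and -134.5° in the world, so the target is about -140°. The rod is at about -94.3°. Descending behind the knob.

>>> send_rows:
  dp:
    - [0,0,-35]
    - [0,0,-60]
    - [0,0,-68]
    - [0,0,-68]
  rot:
    - [0,0,0]
    - [0,0,0]
    - [0,0,0]
    - [0,0,0]

```text
time: 7.28
tool_pos: [595.1, -206.7, 116.7]
tcp_rot: [-180.0, 0.0, -4.4]
ft_force: [0.6, 0.7, 0.1]
finger_gap: 0.0
```

>>> send_rows:
  dp:
    - [-3,0,0]
    - [-6,1,0]
    - [-10,1,0]
    - [-14,2,0]
    - [-14,2,0]
  rot:
    - [0,0,0]
    - [0,0,0]
    - [0,0,0]
    - [0,0,0]
    - [0,0,0]

```text
time: 7.9
tool_pos: [581.0, -205.0, 116.8]
tcp_rot: [-180.0, 0.0, -4.5]
ft_force: [0.6, 0.8, 0.8]
finger_gap: -0.0
```

```bash
python3 look.py w4
```

```text
7.9 [ 581.  -205.   116.8] [-180.     0.    -4.5] [0.6 0.8 0.8]
axis [304.4 164.2]
knob [307.6 416.9]
mark [221.9 257.1]
```

View pics/w4.png

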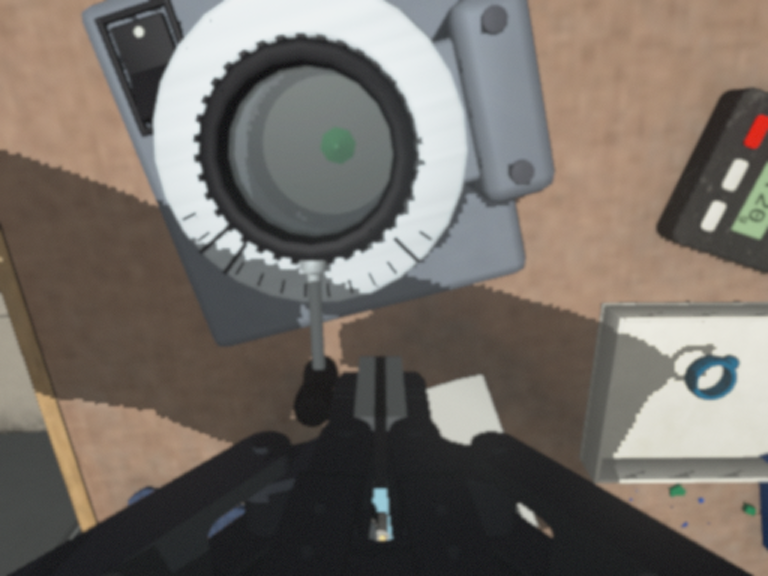

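The finger is just behind the knob (knob at (313,405), finger edge at about x=350). Now pushing along the arc, turning with it.

>>> send_rows:
  dp:
    - [-6.5,-1,0]
    - [-13,-1.5,0]
    - [-19.5,-1.3,0]
    - [-26,-0.7,0]
    - [-26,-0.7,0]
  rot:
    - [0,0,-0.09]
    - [0,0,-0.18]
    - [0,0,-0.27]
    - [0,0,-0.36]
    - [0,0,-0.36]

```text
time: 8.57
tool_pos: [555.3, -205.7, 116.9]
tcp_rot: [-180.0, -0.0, -25.1]
ft_force: [0.2, -0.4, -0.9]
finger_gap: 0.1
```

>>> send_rows:
  dp:
    - [-6.2,1.2,0]
    - [-12.4,3,0]
    - [-17,5,0]
    - [-17,5,0]
  rot:
    - [0,0,-0.09]
    - [0,0,-0.18]
    - [0,0,-0.24]
    - [0,0,-0.24]

```text
time: 9.07
tool_pos: [538.5, -200.8, 116.9]
tcp_rot: [180.0, -0.0, -38.7]
ft_force: [0.1, 0.1, -0.5]
finger_gap: -0.5
```

```bash
python3 look.py w5
```

```text
9.075 [ 538.5 -200.8  116.9] [180.   -0.  -38.7] [ 0.1  0.1 -0.5]
axis [304.2 165. ]
knob [445.1 380.4]
mark [291.6 291.2]
```

View pics/w5.png

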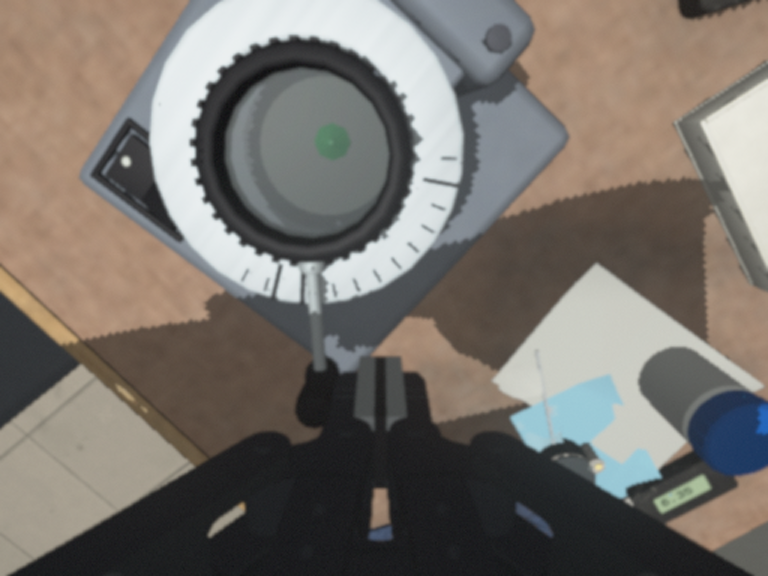

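The rod has just reached the right-hand long line (at about (304,290)). I'll measure its angle.

```bash
cat > ang.py <<'E'
import pickle,sys
from h import *
s,v,W=pickle.load(open(sys.argv[1]+".pkl","rb"))
pts=eval(sys.argv[2])
A=np.array([566,-133.5])
for n,p,z in pts:
    q=onz(v,((p[0]+.5)/1.5-.5,(p[1]+.5)/1.5-.5),z,W)[:2]
    q=q-A;print(n,q.round(1)+A,np.hypot(*q).round(1),np.degrees(np.arctan2(q[1],q[0])).round(1))
E
python3 ang.py w5 '[("L1o",(275,300),100),("L1i",(281,266),100),("L2o",(304,303),100),("rodi",(312,290),107),("rodo",(319,365),107),("P",(457,185),100)]'
python3 - <<'E'
import cv2
im=cv2.imread("pics/w5.png");cv2.imwrite("pics/w5z.png",cv2.resize(im[230:430,220:420],None,fx=3,fy=3,interpolation=cv2.INTER_CUBIC))
E
```

```text
L1o [ 529.1 -159.5] 45.1 -144.8
L1i [ 538.1 -152.4] 33.7 -145.8
L2o [ 535.6 -166. ] 44.5 -133.1
rodi [ 542.8 -163.1] 37.6 -128.2
rodo [ 528.  -183.3] 62.6 -127.4
P [ 595.1 -166.4] 43.9 -48.5
```

View pics/w5z.png

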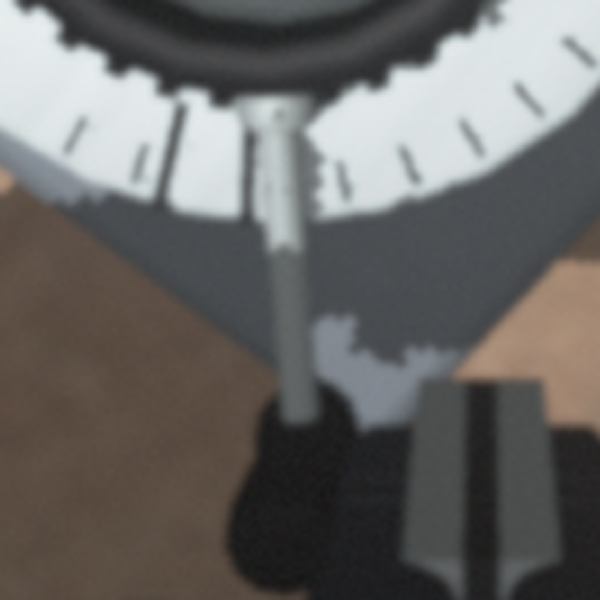

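Rod at -127.8°, target about -139.4°. Pushing 9° more slowly, then checking.

>>> send_rows:
  dp:
    - [-3,1.3,0]
    - [-6,2.8,0]
    - [-8,3.9,0]
    - [-10,5,0]
    - [-10,5,0]
  rot:
    - [0,0,-0.04]
    - [0,0,-0.08]
    - [0,0,-0.12]
    - [0,0,-0.154]
    - [0,0,-0.154]

```text
time: 9.75
tool_pos: [528.5, -195.7, 116.9]
tcp_rot: [-180.0, -0.0, -47.6]
ft_force: [0.6, -2.1, 0.7]
finger_gap: 0.3
```

```bash
python3 look.py w6; python3 - <<'E'
import cv2
im=cv2.imread("pics/w6.png");cv2.imwrite("pics/w6z.png",cv2.resize(im[230:430,220:420],None,fx=3,fy=3,interpolation=cv2.INTER_CUBIC))
E
```

```text
9.75 [ 528.5 -195.7  116.9] [-180.    -0.   -47.6] [ 0.6 -2.1  0.7]
axis [304.  165.3]
knob [476.5 359. ]
mark [311.2 293.4]
```

View pics/w6z.png

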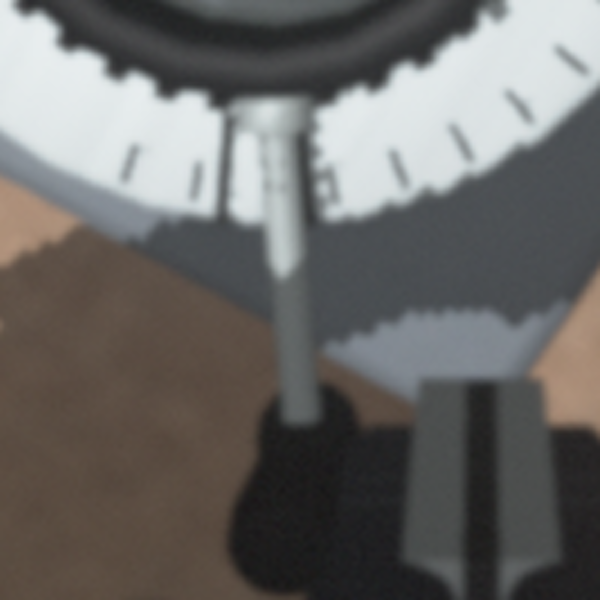

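```bash
python3 ang.py w6 '[("L1o",(294,302),100),("L1i",(296,269),100),("L2i",(322.5,277),100),("L2o",(323,302),100),("rodi",(314,290),107),("rodo",(319.5,365),107),("P",(475,220),100)]'
```

```text
L1o [ 529.3 -158.4] 44.4 -145.8
L1i [ 538.2 -152. ] 33.4 -146.4
L2i [ 541.7 -159.7] 35.7 -132.8
L2o [ 535.5 -165.2] 44.0 -133.9
rodi [ 539.1 -159.7] 37.5 -135.8
rodo [ 521.1 -177. ] 62.5 -135.9
P [ 586.2 -181.9] 52.5 -67.3
```

Rod at -135.9°, so 3.7° more is needed.

>>> send_rows:
  dp:
    - [-1.3,0.8,0]
    - [-2.6,1.6,0]
    - [-3.9,2.5,0]
    - [-3.9,2.5,0]
  rot:
    - [0,0,-0.02]
    - [0,0,-0.04]
    - [0,0,-0.065]
    - [0,0,-0.065]

```text
time: 10.3
tool_pos: [524.3, -193.1, 116.8]
tcp_rot: [180.0, 0.0, -51.4]
ft_force: [0.0, -1.5, 0.4]
finger_gap: 0.0
```

```bash
python3 look.py w7; python3 - <<'E'
import cv2
im=cv2.imread("pics/w7.png");cv2.imwrite("pics/w7z.png",cv2.resize(im[230:430,220:420],None,fx=3,fy=3,interpolation=cv2.INTER_CUBIC))
E
```

```text
10.3 [ 524.3 -193.1  116.8] [180.    0.  -51.4] [ 0.  -1.5  0.4]
axis [304.3 165. ]
knob [489.6 348.1]
mark [319.8 293.1]
```

View pics/w7z.png

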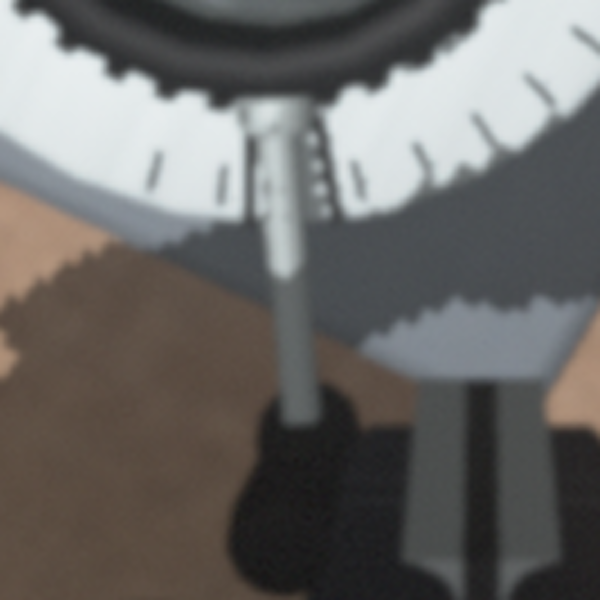

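The rod sits between the lines: lines at x≈249 and 327, rod at 281, and about 289 after parallax. Backing off, lifting, and verifying from two views.

>>> send_rows:
  dp:
    - [3,-4,0]
    - [8,-9,0]
    - [14,-16,0]
    - [14,-16,30]
    - [14,-16,65]
  rot:
    - [0,0,0]
    - [0,0,0]
    - [0,0,0]
    - [0,0,0]
    - [0,0,0]

```text
time: 10.98
tool_pos: [538.1, -209.4, 181.4]
tcp_rot: [179.9, 0.1, -51.4]
ft_force: [0.1, -0.4, 0.1]
finger_gap: 0.2
```

>>> send_rows:
  dp:
    - [0,0,0]
    - [0,0,0]
  rot:
    - [0,0,0]
    - [0,0,0]

```text
time: 11.22
tool_pos: [538.5, -209.4, 181.3]
tcp_rot: [180.0, 0.0, -51.4]
ft_force: [0.2, -0.1, -1.1]
finger_gap: 0.0
```

```bash
python3 look.py w8; python3 - <<'E'
import cv2
im=cv2.imread("pics/w8.png");cv2.imwrite("pics/w8z.png",cv2.resize(im[150:380,200:430],None,fx=2.6,fy=2.6,interpolation=cv2.INTER_CUBIC))
E
```

```text
11.225 [ 538.5 -209.4  181.3] [180.    0.  -51.4] [ 0.2 -0.1 -1.1]
axis [274.1 154.5]
knob [400.2 279.1]
mark [288.1 246.8]
```

View pics/w8.png

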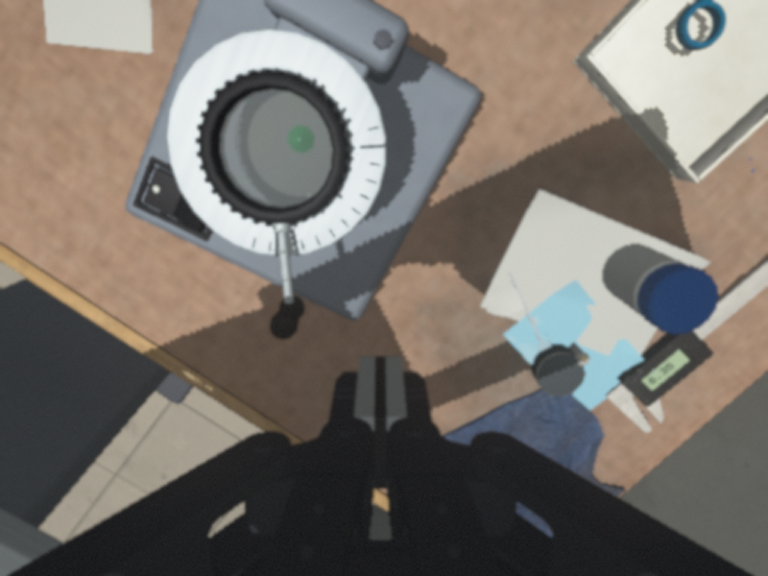

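View pics/w8z.png

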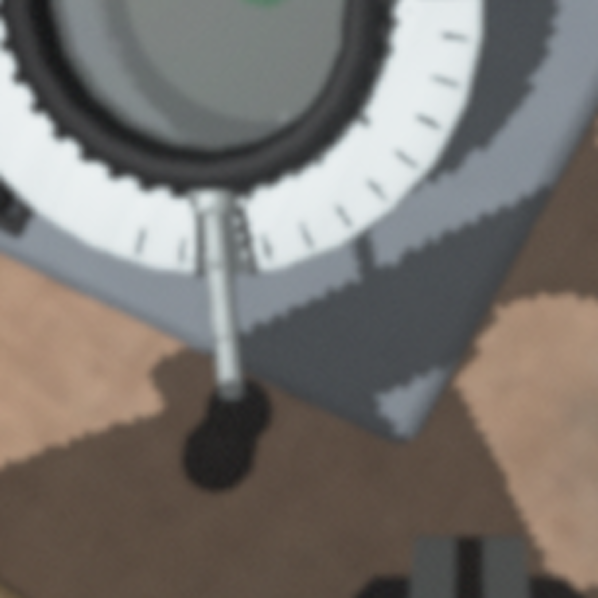

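Parallax still biases this view, so I'll shift 34 mm sideways (well above everything) to put the camera in the rod's plane.

>>> send_rows:
  dp:
    - [-10,13,0]
    - [-21,27,0]
    - [-21,27,0]
    - [-21,27,0]
  rot:
    - [0,0,0]
    - [0,0,0]
    - [0,0,0]
    - [0,0,0]

```text
time: 11.78
tool_pos: [517.4, -182.4, 181.1]
tcp_rot: [180.0, 0.0, -51.4]
ft_force: [0.6, 0.4, 0.5]
finger_gap: -0.1
```

```bash
python3 look.py w9; python3 - <<'E'
import cv2
im=cv2.imread("pics/w9.png");cv2.imwrite("pics/w9z.png",cv2.resize(im[180:330,300:450],None,fx=4,fy=4,interpolation=cv2.INTER_CUBIC))
E
```

```text
11.775 [ 517.4 -182.4  181.1] [180.    0.  -51.4] [0.6 0.4 0.5]
axis [360.3 155.3]
knob [486.6 280.1]
mark [365.8 247.6]
```

View pics/w9z.png

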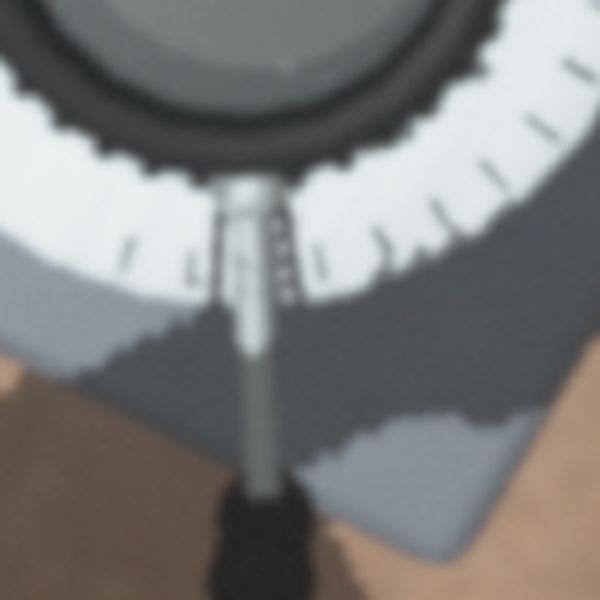

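```bash
python3 - <<'E'
import pickle
from h import *
s,v,W=pickle.load(open("w9.pkl","rb"));A=np.array([566,-133.5])
q=lambda p:((p[0]/4+300+.5)/1.5-.5,(p[1]/4+180+.5)/1.5-.5)
for n,p,z in(("L1",(218,265),100),("L2",(294,265),100),("rodi",(249,265),105),("rodo",(261,480),105)):
    d=onz(v,q(p),z,W)[:2]-A;print(n,np.hypot(*d).round(1),np.degrees(np.arctan2(d[1],d[0])).round(1))
import cv2
from bench import r,vision
v=vision.snapshot("top");cv2.imwrite("pics/t9.png",cv2.resize(v["pixels"][155:260,200:320,::-1],None,fx=5,fy=5,interpolation=cv2.INTER_CUBIC))
E
```

```text
L1 40.4 -145.7
L2 40.6 -133.9
rodi 39.1 -140.6
rodo 63.7 -139.9
```

View pics/w9.png

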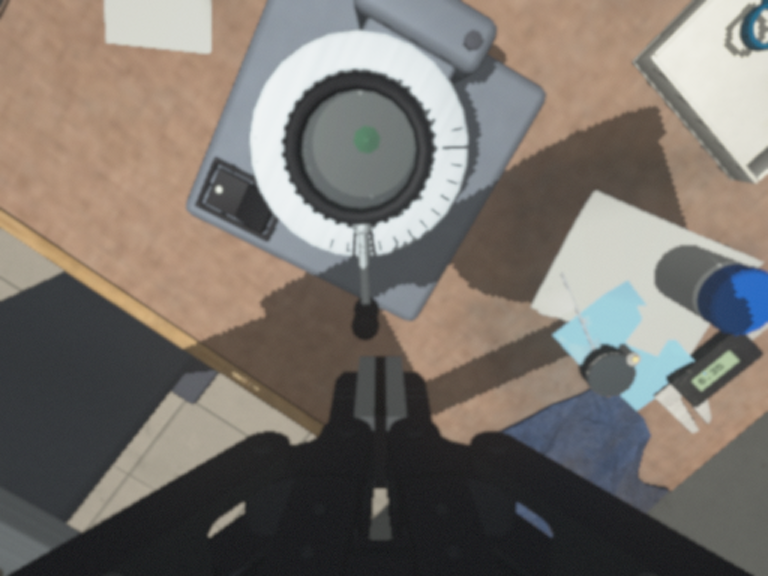

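The rod is at about -140.2° against a line midpoint of -139.8°, well inside ±4°. Last check is the rocker, by depth.

```bash
python3 - <<'E'
import pickle,cv2
from h import *
X=np.array([.9816,.1908]);Y=np.array([-.1908,.9816])
d0=pickle.load(open("snap1.pkl","rb"));sets=[("before",d0["wrist"],wristW(d0["wrist"],d0["s"]))]
s,v,W=pickle.load(open("w9.pkl","rb"));sets.append(("after",v,W))
for n,v,W in sets:
  out=[]
  for y in range(24,70,4):
    c=np.array([560.5,-135.5])-54*X+y*Y
    u=proj(v,np.r_[c,43],W).round().astype(int); z=v["depth"][u[1]-0:u[1]+1,u[0]:u[0]+1].mean()
    o,dr=ray(v,u,W); out.append((y,round(float((o+dr*z)[2]),1)))
  print(n,out)
s,v,W=pickle.load(open("w9.pkl","rb"))
cv2.imwrite("pics/rk9.png",cv2.resize(v["pixels"][95:165,115:195,::-1],None,fx=7,fy=7,interpolation=cv2.INTER_CUBIC))
E
```

```text
before [(24, 38.0), (28, 41.4), (32, 41.3), (36, 41.8), (40, 41.8), (44, 40.9), (48, 39.7), (52, 43.0), (56, 41.9), (60, 45.0), (64, 46.5), (68, 41.2)]
after [(24, 39.2), (28, 41.0), (32, 46.3), (36, 44.3), (40, 42.6), (44, 42.0), (48, 42.4), (52, 41.3), (56, 40.0), (60, 40.6), (64, 41.5), (68, 41.5)]
```

View pics/rk9.png

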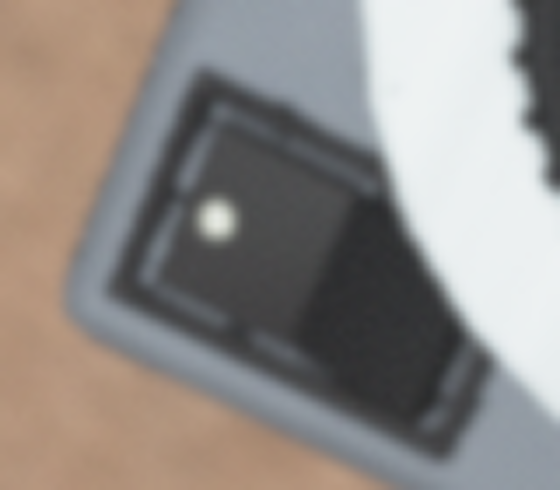

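View pics/t9.png

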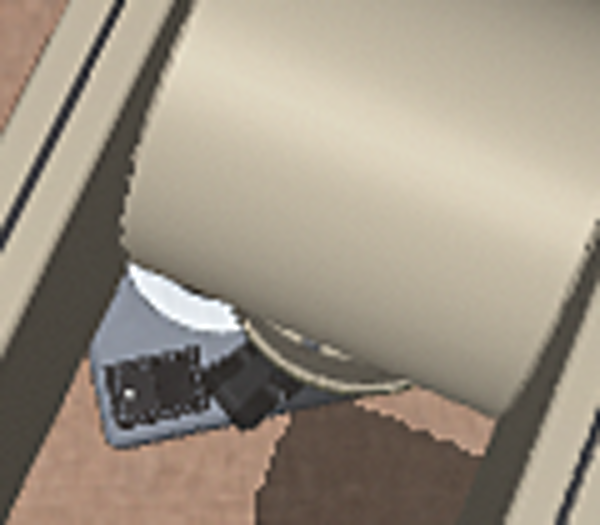

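The depth profile has flipped: the left half dropped from 46.5 to 41.5 mm and the right end rose from 41.3 to 46.3 mm. The rocker is fully on, and the gripper is clear of everything. Handing in.

```bash
python3 -c "
from bench import job
print(job.hand_in())"
```

```text
the job is handed in; nothing more can be done
None
```

I pressed the lamp rocker on and pushed the analyser lever to the crossed-polars mark, using only the shut fingertips, then handed the job in at about 12 s. Handing in reports no verdict, so these are my own last checks.

- **Rocker:** I pressed straight down until it stopped firmly at 13 N with the tip 42 mm above the bench. By depth, its left half is now flush (46.5 → 41.5 mm) and its right end is up (41.3 → 46.3 mm).
- **Lever:** I pushed it around in steps, checking with the wrist camera. Seen from almost in line with the rod, it points along about -140.2° in world axes. The long lines are at -133.9° and -145.7°, so their middle is -139.8°. It is therefore about 0.5° off, or 1° at the most pessimistic reading, against a limit of 4°. My earlier, more oblique views seemed a little further off, which I put down to parallax.
- **Surroundings:** In the last pictures the stone was on the stage and the polariscope, loupe, caliper and jar looked in place; I judged this by eye, without measuring. The tweezers were out of view, but the gripper passed well clear of them. The only force clearly above sensor noise apart from the rocker press was about 2 N while pushing the lever. The gripper ended with its tips about 167 mm up, clear of everything.

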